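Clamp a stamp blank in the cam vise and hold the lever at full lift

ROBOT

A 6-joint arm with a two-finger parallel gripper is mounted at the origin on a cart in front of the work surface, level with it; the furniture and walls round the work are solid. World frame = base frame: x ahead of the robot, y to its left, z up, the work surface at z = 0. Lengths are in mm, angles in degrees, forces in N, time in s.
With the tool pointing down it reaches from about 300 to 875 mm from the base axis. Payload 6.4 kg.
Tool frame: the origin (TCP) lies midway between the tips of the shut fingers; the grasp point (between the pads) lies 19 mm behind it; z points along the fingers, y is the direction in which the jaws open and shut (so a half turn about z gives the same grasp; the last joint's range is limited). The gripper opens to 85 mm and grips with 20 to 120 N. Pads are 22 mm wide; open, the fingers measure 114 mm over their backs; the gripper's body (76 mm by 85 mm) begins 54 mm behind the grasp point. The pads swing forward as they close: fully open they stand 13 mm farther back than shut.
Start: joints at [-83.268, 10.359, 92.074, -0, 77.567, -11.82], TCP at [182.965, -545.128, 231.288] pointing down, gripper open.
Joint ranges: [-171.53, 171.53], [-51.25, 118.39], [17.06, 147.69], [-65.23, 245.23], [0, 150.52], [-178.68, 178.68]. Speed limits (degrees/s): [147.25, 147.25, 172.46, 180, 180, 180].

INTERFACE

Orientations are given as [roll, pitch, yaw] about the fixed x, y, z axes, in that order (R = Rz(yaw) Ry(pitch) Rx(roll)).
In Python, from cell import monitor, vision, hand_in, nets gives the robot as it stands. The module is installed in compiled form; this text tells all that it offers.
- The arm moves only by the tool servo_tool, never from a script. Its argument "motion" is a list of rows, each a list of 3 entries, a list of its own where there are three numbers: the shift along the tool's x, y, z in cm, then the turn, a rotation vector about the tool's x, y, z in rad, then the finger opening in cm, from 0 to 8.54. In form: [[[dx, dy, dz], [wx, wy, wz], jaw], ...]. A call has 1 to 12 rows; each row shifts and turns the commanded pose from where the row before left it, along the tool's axes as they then stand; what a row does not reach is not made up. A row lasts 1/12 s, in which the tool goes at most 41.7 mm and 7.16 degrees, less where a joint would pass 70% of its speed; a pose out of reach is approached as far as the arm can. A call with a gripper value outside its range is refused whole. The fingers move at their own pace and stop on an object; "force" is the grip in N (left out, the last holds). Time passes only in rows, so rows that do not move let the fingers close. It gives the time, the measured TCP pose, the force and the opening at its end, in the units of the state.
- monitor.sense(): the state, without advancing time (a new reading comes with each control period).
- vision.read_camera(name): name is "scene" or "top"; returns a dict with "frame" (384x512x3 uint8, red, green, blue), "z_map" (384x512 float32, mm along the optical axis (not along the pixel's ray), 0 where there is no reading), "fx", "fy", "cx", "cy" (pixels), "k1" (the pictures are not rectified: a ray, as slopes to the right and down, at radius r is drawn at 1 + k1 r^2 times it, then the intrinsics apply), "R" (3x3) and "t" (3): a world point X has camera coordinates R X + t. Camera axes: x right, y down, z forward; pixel columns grow to the right and rows downward; lengths in mm; the calibration is good to about 2 mm. A picture is of the moment at which its call begins.
- hand_in(): hands the job in, once; it reports no verdict.
Trained networks look in a picture, given as the dict that the camera call returned (one of the last four; its "shot" number tells which), for a name from the list of things; names that differ only in an ending like _2 or _b are one class to them, and where a whole thing is asked for, a point or a joint stands for the part that bears it (a point fixed in the world has none). Each returns a list of dicts, best first, with "confidence" (0 to 1); they miss things now and then, are a little off and sometimes report something else, mostly with a low value. They report only what shows in the picture. A call takes as long as a camera call.
- nets.masks_of(picture, target): "mask" (384x512 bool, what is visible of it) and "box" ([left, top, right, bottom] in pixels, round what is visible of it).
The state is a dict: "t": time; "qpos": joint angles; "dq": joint speeds; "tau": joint torques, N m; "ee_pos": TCP position; "ee_rot": TCP orientation; "ft_force": force on the tool from outside, world axes, zero at the start; "torque": the same for the moment, N m; "opening": finger opening in mm.
Only numpy, scipy, OpenCV 4.12 (cv2) and the standard library are available. Lean on these libraries where they do the work, as an engineer would, in place of code of your own. Each camera call takes 0.05 s, during which the arm holds its last target.

TASK

Take the brass stamp blank out of the pocket tray, stand it upright in the open gap of the blue cam vise, between the cam and the V jaw, and let go of it. Then swing the vise's red-handled lever round to the cam's highest lift, where the lever lies over the white line on the base, and finish while holding it there, because it springs back when let go and the blank must stay clamped. Leave the other two blanks in their pockets and do not disturb the things lying around.

Things in the scene. Friction and masses are not known exactly. Their poses are not given: they have to be found in the camera images.
- tray_mid (a point): Middle of the top face of the pocket tray, a pale wooden block 176 x 64 x 22 mm fixed to the bench. Its x axis runs along the row of three round pockets at x = -55, 0 and +55 mm; each is 18.5 mm wide and 16 mm deep (floor 6 mm above the bench).
- blank_brass_center (a point): Centre, half-way up, of the brass stamp blank: a plain upright rod 16 mm in diameter and 40 mm tall, 30 to 65 g, gold-coloured. It stands loose in one of the three pockets and sticks out 24 mm above the tray; z axis along the rod.
- blank_black_center (a point): Centre of the black blank, same shape and size, in another pocket. Stays there.
- blank_white_center (a point): Centre of the white blank, same shape and size, in another pocket. Stays there.
- vise_gap (a point): Point on the vise's floor (10 mm above the bench), middle of the open gap between cam and V jaw: stand the blank here. Vise axes: y points from the cam to the V jaw, z up. With the lever at rest the blank has 5.5 mm of room either way along y. The steel V jaw (mouth 31 mm wide, 26 mm high above the bench) lies at +y, the dark round cam roller (30 mm high) at -y.
- vise_pivot (a point): On the upright axis of the cam lever, 46 mm above the bench (top of the arm); axes as for vise_gap, which lies 48 mm along +y. The arm is 14 mm wide, 38 to 46 mm above the bench; its hub reaches 52 mm. The blue base plate, 110 x 235 x 10 mm, is screwed to the bench; a white line on it runs along -y, from 56 to 122 mm out from the pivot.
- grip_center (a point): Centre of the red handle at the end of the lever: an upright round grip, 20 mm in diameter and 34 mm tall (48 to 82 mm above the bench), 95 mm from the pivot; it spins freely on its own axis, so its own yaw means nothing.
- lever (a joint): Cam lever angle, rad. 0: at rest on its stop, arm along the vise's -x, gap open. Grows counter-clockwise seen from above. The cam (a free roller, 34 mm radius, 14 mm off-centre) lifts 14 mm x sin(angle): highest lift at 1.57, arm along -y over the white line; beyond, it drops back, stop at 2.1. A spring pulls it to 0 (about 3 N at the handle).
- jaw: The steel V jaw, sprung: the cam pushes the blank about 5.5 mm along +y into the V, then the jaw gives about 2 mm (some 5 N) at the highest lift. Its origin lies under the pivot when it is not pressed.
- grip: The red handle's body (its origin on the handle's axis, at its lower end, 48 mm above the bench).
- blank_brass: The brass blank's body (origin in the middle of its foot).
- study_orange: Bystander: small orange-green painted board 81 x 96 x 11 mm lying on the bench to the right.
- tin_plum: Bystander: small open tin of plum wax, 58 mm wide, 50 mm tall, on the bench to the right.
- study_green: Bystander: green painted board 140 x 152 x 11 mm lying on the bench to the left.
- wax_lump: Bystander: orange lump of wax 31 mm wide, 22 mm tall, at the back of the bench.

How it is judged (in metres and radians):
On the way:
1. the brass blank stands upright and released in the vise's gap, the lever still at rest (horizontal distance between blank_brass_center and vise_gap below 0.01 m and z of blank_brass_center in the frame of vise_gap below 0.023 m and angle between blank_brass_center's own z axis and vertical below 0.12 rad and contact force between the fingers and blank_brass below 0.1 N and value of joint lever below 0.25 rad), for 0.2 s.
At the end, for the whole second after the job is handed in: Fingers on the red handle (over 0.5 N) keep the lever within 0.2 rad of 1.57; the brass blank is pressed into the V jaw with over 1.5 N; it is upright within 0.12 rad, its foot within 4 mm of the vise's floor, within 12 mm of the gap's middle, and not touched by the fingers (value of joint lever between 1.37 and 1.77 rad and contact force between the fingers and grip above 0.5 N and contact force between jaw and blank_brass above 1.5 N and horizontal distance between blank_brass_center and vise_gap below 0.012 m and z of blank_brass_center in the frame of vise_gap below 0.024 m and angle between blank_brass_center's own z axis and vertical below 0.12 rad and contact force between the fingers and blank_brass below 0.1 N); the arm keeps its last pose, push and grip.
It fails at once if another blank leaves its place in the tray (distance of any of blank_black_center, blank_white_center from where it was at the start of the episode above 0.012 m).
It fails at once if a thing lying around is pushed more than 3 cm (distance of any of study_orange, tin_plum, study_green, wax_lump from where it was at the start of the episode above 0.03 m).
It also fails if it takes over 58 s, if anything falls off the work surface, if the arm or the gripper's body presses on something with over 40 N, if the wrist force passes 120 N, or if a joint passes its speed limit or range.

## Working session

There is one attempt and no reset: what is moved stays moved. The work goes in short steps, Python scripts to look and compute and a tool call to move; the robot and the scene stay as the last step left them, time stands still between calls to the robot, and variables do not carry over. Pictures are saved under pics/ and viewed, and the job is handed in when it is done.

Besides the shell and the picture viewer there is one more tool, called after "Request:" as name(argument=value, ...) on one line, values as JSON. servo_tool: Moves the arm, as the interface text tells. Its arguments: {"type":"object","properties":{"motion":{"type":"array","items":{"type":"array"}},"force":{"type":"number"}},"required":["motion"]}

```bash
mkdir -p pics
cat > h.py <<'E'
import numpy as np, cv2
from cell import monitor, vision, hand_in, nets
def save(p,n): cv2.imwrite('pics/'+n+'.png', p['frame'][:,:,::-1])
def cloud(p):
    H,W=p['z_map'].shape
    u,v=np.meshgrid(np.arange(W),np.arange(H))
    K=np.array([[p['fx'],0,p['cx']],[0,p['fy'],p['cy']],[0,0,1.]])
    d=np.array([p['k1'],0,0,0.])
    n=cv2.undistortPoints(np.stack([u.ravel(),v.ravel()],1).astype(float)[:,None],K,d)[:,0]
    z=p['z_map'].ravel().astype(float)
    X=np.c_[n*z[:,None],z]
    w=(X-np.asarray(p['t']))@np.asarray(p['R'])
    w[z<=0]=np.nan
    return w.reshape(H,W,3)
E
python3 - <<'E'
from h import *
import pickle
for n in('scene','top'):
    p=vision.read_camera(n); save(p,n+'0'); c=cloud(p)
    np.save(n+'0.npy',c); pickle.dump(p,open(n+'0.pkl','wb'))
    for t in ['tray_mid','blank_brass_center','blank_black_center','blank_white_center','vise_gap','lever','grip_center','jaw']:
        try:
            for r in nets.masks_of(p,t)[:2]:
                m=r['mask']; print(n,t,round(r['confidence'],2),r['box'],m.sum(),np.nanmedian(c[m],0).round(1),np.nanpercentile(c[m][:,2],95).round(1))
        except Exception as e: print(n,t,e)
s=monitor.sense();print(s)
E
```

```text
scene tray_mid 0.73 [201.8, 217.5, 244.5, 257.0] 765 [447.2 318.   20.7] 25.1
scene tray_mid 0.56 [259.2, 176.2, 324.4, 209.1] 1093 [532.3 -32.7  11.9] 51.6
scene blank_white_center 0.47 [221.7, 229.6, 226.6, 240.6] 34 [459.7 311.7  35.9] 46.0
scene vise_gap 0.59 [261.2, 173.9, 323.2, 206.2] 1167 [531.4 -31.9  11.5] 50.6
scene lever 0.7 [282.4, 178.9, 310.2, 199.3] 257 [534.4 -37.5  37.8] 77.3
scene grip_center 0.5 [302.1, 185.5, 309.2, 198.6] 45 [447.8 -35.8  72.2] 82.7
scene jaw 0.52 [270.2, 190.2, 282.6, 197.1] 87 [547.2  27.2  24.2] 27.9
top tray_mid 0.68 [189.8, 201.6, 216.8, 254.2] 942 [466.2 308.5  21.1] 25.9
top tray_mid 0.57 [276.1, 184.6, 342.7, 232.4] 2307 [542.7 -42.7  10.8] 45.3
top vise_gap 0.77 [273.3, 187.8, 341.9, 230.0] 2212 [542.9 -44.   11. ] 45.8
top lever 0.78 [296.6, 188.2, 316.7, 234.2] 480 [546.4 -40.6  30.6] 78.9
top jaw 0.42 [287.1, 193.3, 289.3, 208.6] 132 [550.7  25.   24.8] 29.4
top jaw 0.36 [372.0, 231.8, 404.6, 264.5] 508 [ 389.3 -312.5   10.5] 14.8
{'t': 0.9, 'qpos': array([-8.32671603e+01,  1.03594785e+01,  9.20760817e+01,  8.32545301e-05,
        7.75670287e+01, -1.18202309e+01]), 'dq': array([ 0.07535313, -0.01271804, -0.00541044, -0.02650323,  0.00728841,
        0.05150396]), 'tau': array([ 1.12852831e-03, -4.44826627e+01, -3.51685596e+01, -2.34780382e-04,
        4.33563055e-04, -1.20480462e-05]), 'ee_pos': array([ 182.97091425, -545.10955066,  231.26961094]), 'ee_rot': array([-1.79997483e+02, -6.09897420e-04,  1.85530526e+01]), 'ft_force': array([-0.22951087, -0.72551306, -0.16344489]), 'torque': array([-0.00780722,  0.0127533 , -0.01657439]), 'opening': 85.87085374938512}
```

Run:
```python
import pickle,cv2,numpy as np
s=pickle.load(open('scene0.pkl','rb'))['frame'][:,:,::-1];t=pickle.load(open('top0.pkl','rb'))['frame'][:,:,::-1]
r=lambda im,x0,x1,y0,y1:cv2.resize(im[y0:y1,x0:x1],(400,300),interpolation=cv2.INTER_CUBIC)
cv2.imwrite('pics/crops.png',np.vstack([np.hstack([r(s,190,270,200,260),r(s,250,330,150,210)]),np.hstack([r(t,164,244,198,258),r(t,268,348,180,240)])]))
cv2.imwrite('pics/both.png',np.hstack([cv2.resize(s,(400,300)),cv2.resize(t,(400,300))]))
```

```text
(no output)
```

View pics/scene0.png

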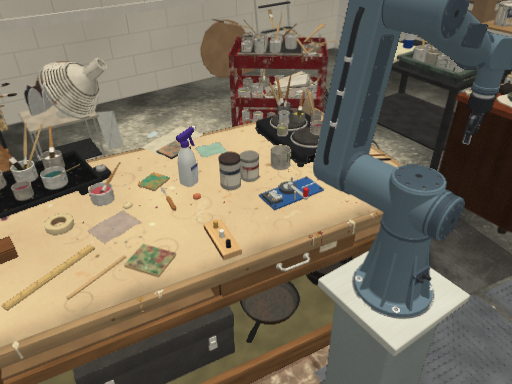

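View pics/top0.png

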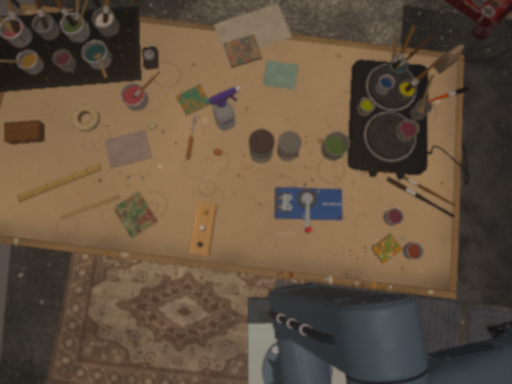

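```bash
sleep 1
```

```text
(no output)
```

View pics/crops.png

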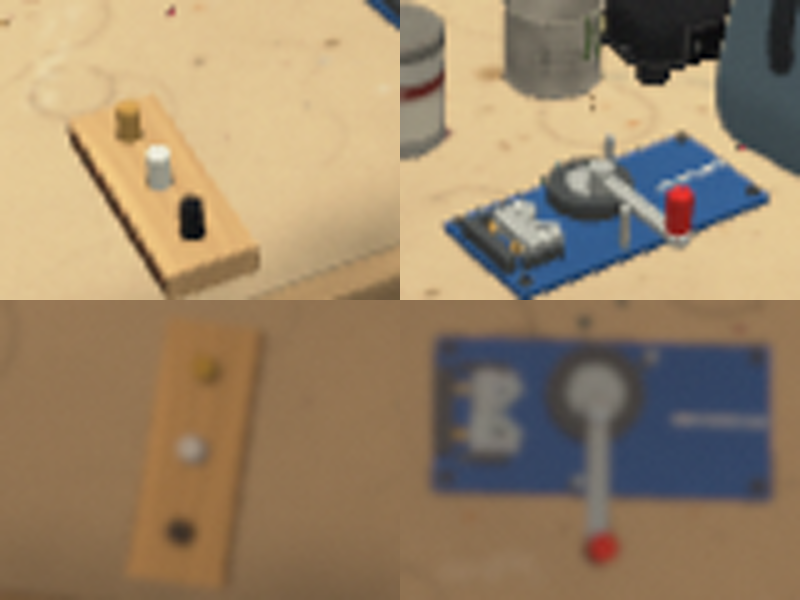

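```bash
cat >> h.py <<'E'
def proj(p,X):
    K=np.array([[p['fx'],0,p['cx']],[0,p['fy'],p['cy']],[0,0,1.]])
    r,_=cv2.Rodrigues(np.asarray(p['R'],float))
    return cv2.projectPoints(np.asarray(X,float).reshape(-1,3),r,np.asarray(p['t'],float),K,np.array([p['k1'],0,0,0.]))[0][:,0]
def rayz(p,uv,z):
    K=np.array([[p['fx'],0,p['cx']],[0,p['fy'],p['cy']],[0,0,1.]])
    n=cv2.undistortPoints(np.asarray(uv,float).reshape(-1,1,2),K,np.array([p['k1'],0,0,0.]))[:,0]
    d=np.c_[n,np.ones(len(n))]@np.asarray(p['R']); o=-np.asarray(p['R']).T@np.asarray(p['t'])
    return o+d*((z-o[2])/d[:,2])[:,None]
E
python3 - <<'E'
from h import *
import pickle
for n in('scene','top'):
    p=pickle.load(open(n+'0.pkl','rb')); c=cloud(p); hsv=cv2.cvtColor(p['frame'],cv2.COLOR_RGB2HSV).astype(int); h,s,v=np.moveaxis(hsv,2,0)
    X,Y,Z=np.moveaxis(c,2,0)
    print(n,'cam',-np.asarray(p['R']).T@p['t'])
    tr=(X>340)&(X<580)&(Y>240)&(Y<380)
    # tray
    m=tr&(Z>14)&(Z<28)
    r=cv2.minAreaRect(c[m][:,:2].astype(np.float32)); print('tray',r)
    k=tr&(Z>34)
    nn,lab=cv2.connectedComponents(k.astype(np.uint8))
    for i in range(1,nn):
        q=lab==i
        if q.sum()>3:
            uv=np.argwhere(q).mean(0)[::-1]; print('blank',q.sum(),uv.round(1),c[q].mean(0).round(1),c[q].max(0).round(1),p['frame'][q].mean(0).round())
    vi=(X>400)&(X<650)&(Y>-220)&(Y<120)
    b=vi&(h>100)&(h<125)&(s>120)&(Z<22)
    print('base',cv2.minAreaRect(c[b][:,:2].astype(np.float32)))
    w=vi&(s<70)&(v>110)&(Z<22)&(Y<-80); print('line',w.sum(),c[w].mean(0),c[w].min(0),c[w].max(0))
    g=vi&((h<8)|(h>172))&(s>150)&(X<480)&(Z>30); print('grip',g.sum(),np.argwhere(g).mean(0)[::-1],np.nanmean(c[g],0),np.nanmin(c[g],0),np.nanmax(c[g],0))
    t=g&(Z>78);print('griptop',t.sum(),np.nanmean(c[t],0))
    hb=vi&(Z>48)&(X>490);print('hub',hb.sum(),np.nanmean(c[hb],0),c[hb].min(0),c[hb].max(0))
    j=vi&(Z>18)&(Y>12)&(s<60);print('jaw',j.sum(),c[j].min(0),c[j].max(0))
E
```

```text
scene cam [-510.33670333  822.32306071  968.81352511]
tray ((463.191162109375, 310.3172302246094), (69.0351333618164, 179.42074584960938), 82.33848571777344)
blank 22 [214.9 221.8] [516.4 302.3  42.5] [527.9 307.9  49.5] [182. 141.  78.]
blank 26 [221.  231.5] [461.4 310.9  41.6] [470.2 317.2  48.2] [196. 190. 169.]
blank 24 [227.8 241.1] [406.8 317.7  42.6] [415.6 324.5  47.6] [61. 52. 42.]
base ((541.13818359375, -48.28984069824219), (234.4840087890625, 105.37255859375), 87.8220443725586)
line 65 [ 544.49886369 -147.86553793   -2.84273458] [ 450.26089646 -219.03777152 -576.36037127] [643.43137463 -86.64278445  20.83332479]
grip 42 [305.33333333 191.64285714] [446.98637338 -36.56349847  68.96148011] [438.61242516 -46.90778025  48.08100979] [460.67613483 -29.55654282  83.93862042]
griptop 12 [448.05545597 -38.23324985  80.47692969]
hub 14 [540.42748491 -43.68252809  51.06397244] [514.50692403 -50.81295916  48.66568157] [553.19598666 -36.0035342   53.87408757]
jaw 130 [510.48653296  12.48964358  18.52741279] [584.88078055  66.96097779  29.42083987]
top cam [ 354.64625369  124.42050117
[... 329 characters left out ...]
25.7  47.2] [92. 69. 48.]
base ((542.8259887695312, -82.82864379882812), (156.89353942871094, 91.83702087402344), 89.27711486816406)
line 65 [ 554.3431957  -147.10705379    4.2054171 ] [ 486.77794191 -175.24632863   -7.93429074] [599.49248529 -86.26813024  13.94239948]
grip 23 [308.04347826 229.2173913 ] [450.33262647 -40.37291186  79.91900651] [443.09658122 -47.31823413  55.26151997] [457.51337598 -33.27521995  85.6313771 ]
griptop 20 [450.75908313 -40.20510133  81.48172415]
hub 29 [533.90879206 -41.42524514  50.99566107] [493.10629537 -50.80807535  48.03728671] [556.58533244 -25.79326057  55.74470708]
jaw 213 [500.96973546  13.52161459  18.14942903] [594.08455196  62.69884803  32.84654546]
```

Run:
```python
from h import *
import pickle
for n in('scene','top'):
    p=pickle.load(open(n+'0.pkl','rb')); c=cloud(p); hsv=cv2.cvtColor(p['frame'],cv2.COLOR_RGB2HSV).astype(int); h,s,v=np.moveaxis(hsv,2,0)
    X,Y,Z=np.moveaxis(c,2,0)
    vi=(X>400)&(X<680)&(Y>-240)&(Y<140)
    b=vi&(h>98)&(h<125)&(s>100)
    bb=cv2.morphologyEx(b.astype(np.uint8),cv2.MORPH_CLOSE,np.ones((15,15)))
    cn=max(cv2.findContours(bb,0,1)[0],key=cv2.contourArea)[:,0]
    w=rayz(p,cn,10.)
    r=cv2.minAreaRect(w[:,:2].astype(np.float32)); print(n,b.sum(),r)
    # line
    l=vi&(s<90)&(v>120)&(Y<-90)&(Y>-170)&(abs(X-542)<35); uv=np.argwhere(l)[:,::-1]; q=rayz(p,uv,10.); print('line',len(uv),q.mean(0),q.min(0),q.max(0),np.polyfit(q[:,1],q[:,0],1))
    # cam dark disc
    g=vi&(v<95)&(s<90)&(Y>-90)&(Y<15)&(Z>22); print('cam',g.sum(),c[g].min(0),c[g].max(0))
    d=cv2.minEnclosingCircle(c[g][:,:2].astype(np.float32));print(d)
p=pickle.load(open('top0.pkl','rb'));print('px',proj(p,[[544,-42,52],[544,6,10],[544,-164,10],[449,-39,82]]))
x=p['frame'][180:240,268:348,::-1];cv2.imwrite('pics/vt.png',cv2.resize(x,(800,600),interpolation=cv2.INTER_CUBIC))
p=pickle.load(open('scene0.pkl','rb'));print('px',proj(p,[[544,-42,52],[544,6,10],[544,-164,10],[449,-39,82]]))
x=p['frame'][165:213,260:324,::-1];cv2.imwrite('pics/vs.png',cv2.resize(x,(800,600),interpolation=cv2.INTER_CUBIC))
```

```text
scene 499 ((539.83935546875, -46.21998596191406), (232.52935791015625, 111.04634094238281), 87.57939910888672)
line 30 [ 541.95452306 -139.61019588   10.        ] [ 506.04165723 -166.65406174   10.        ] [574.91261457 -99.37192934  10.        ] [2.06866317e-02 5.44842588e+02]
cam 59 [526.6366334  -71.27600838  22.06023038] [589.24854004  -9.37820466  33.51230155]
((556.5045166015625, -39.297630310058594), 33.22404479980469)
top 887 ((544.5638427734375, -58.92527770996094), (208.30239868164062, 98.17452239990234), 87.702880859375)Traceback (most recent call last):
  File "<stdin>", line 13, in <module>
  File "h.py", line 21, in rayz
    n=cv2.undistortPoints(np.asarray(uv,float).reshape(-1,1,2),K,np.array([p['k1'],0,0,0.]))[:,0]
      ~~~~~~~~~~~~~~~~~~~^^^^^^^^^^^^^^^^^^^^^^^^^^^^^^^^^^^^^^^^^^^^^^^^^^^^^^^^^^^^^^^^^^^
cv2.error: OpenCV(4.12.0) /io/opencv/modules/calib3d/src/undistort.dispatch.cpp:347: error: (-215:Assertion failed) CV_IS_MAT(_src) && CV_IS_MAT(_dst) && (_src->rows == 1 || _src->cols == 1) && (_dst->rows == 1 || _dst->cols == 1) && _src->cols + _src->rows - 1 == _dst->rows + _dst->cols - 1 && (CV_MAT_TYPE(_src->type) == CV_32FC2 || CV_MAT_TYPE(_src->type) == CV_64FC2) && (CV_MAT_TYPE(_dst->type) == CV_32FC2 || CV_MAT_TYPE(_dst->type) == CV_64FC2) in function 'cvUndistortPointsInternal'
```

```bash
sleep 2
cat > ov.py <<'E'
from h import *
import pickle,sys
px,py,yaw=map(float,sys.argv[1:4]); a=np.radians(yaw); R=np.array([[np.cos(a),-np.sin(a)],[np.sin(a),np.cos(a)]])
def W(x,y,z): return np.r_[R@[x,y]+[px,py],z]
t=np.linspace(0,2*np.pi,60)
curves=[[W(14+34*np.cos(k),34*np.sin(k),30) for k in t],[W(-95+10*np.cos(k),10*np.sin(k),82) for k in t],[W(-95+10*np.cos(k),10*np.sin(k),48) for k in t],
 [W(0,-56,10),W(0,-122,10)],[W(8*np.cos(k),48+8*np.sin(k),10) for k in t],[W(-95,7,46),W(0,7,46)],[W(-95,-7,46),W(0,-7,46)],[W(-15.5,48+1.3,26),W(0,48+16.8,26),W(15.5,49.3,26)],
 [W(sx,sy,10) for sx,sy in [(-55,-125),(55,-125),(55,110),(-55,110),(-55,-125)]]]
out=[]
for n,(x0,y0,w,h) in {'scene':(260,165,64,48),'top':(268,180,80,60)}.items():
    p=pickle.load(open(n+'0.pkl','rb')); f=800/w/1.25
    im=cv2.resize(p['frame'][y0:y0+h,x0:x0+w,::-1],(640,480),interpolation=cv2.INTER_CUBIC)
    for c in curves:
        q=(proj(p,c)-[x0-.5,y0-.5])*f
        cv2.polylines(im,[np.round(q).astype(np.int32)],False,(0,255,255),1)
    cv2.imwrite(f'pics/ov_{n}_{sys.argv[4]}.png',im)
E
python3 ov.py 543.5 -40 -2 a
sleep 2
```

```text
(no output)
```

View pics/ov_scene_a.png

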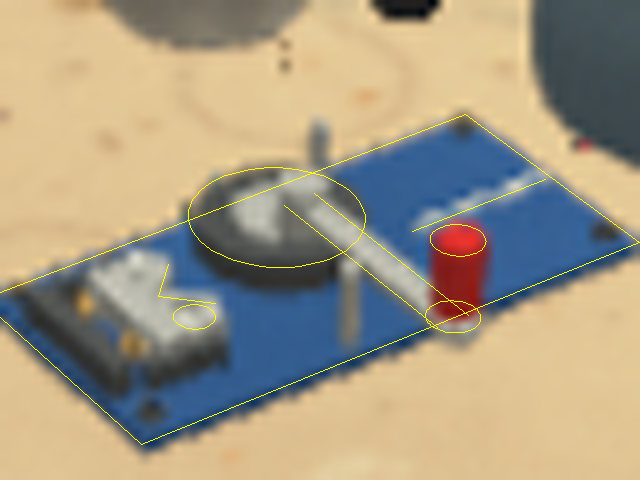

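View pics/ov_top_a.png

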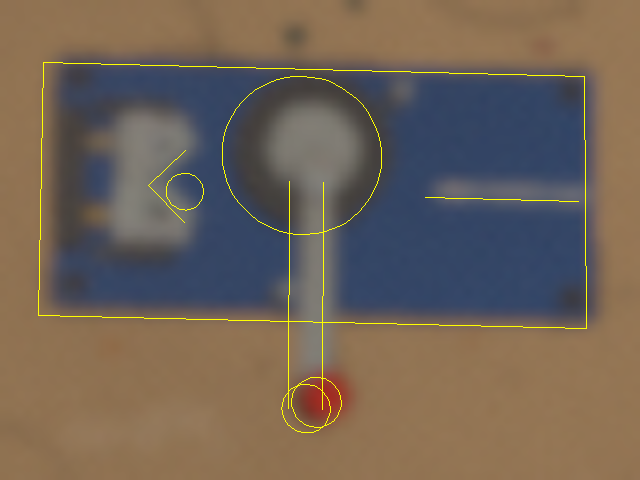

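```bash
python3 ov.py 544.5 -42.5 -2 b
sleep 2
```

```text
(no output)
```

View pics/ov_scene_b.png

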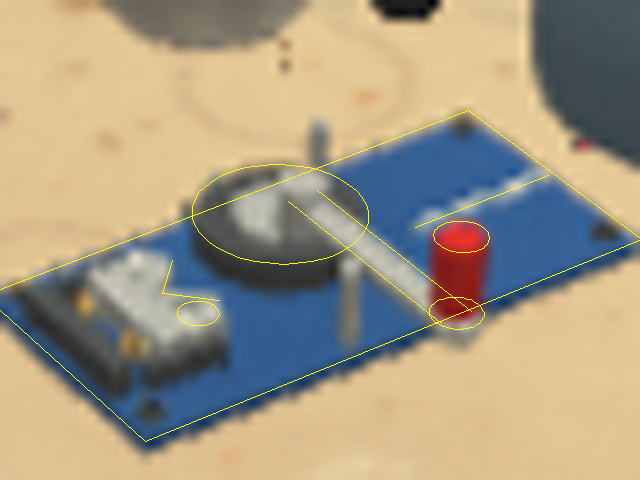

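View pics/ov_top_b.png

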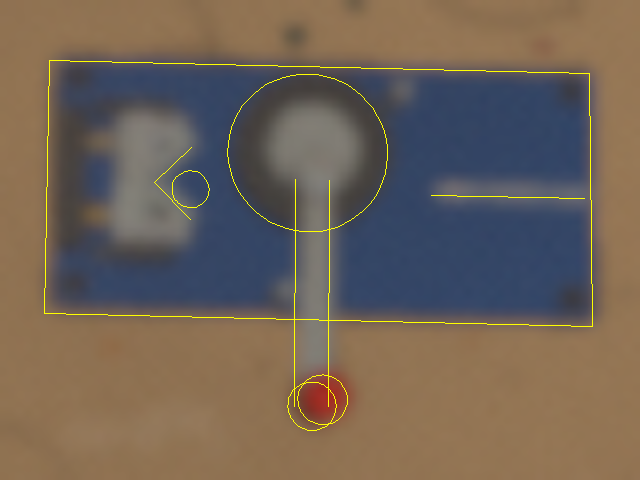

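Request:
servo_tool(motion=[[[0,0,0],[0,0,-0.123],4],[[0,0,0],[0,0,-0.123],4],[[0,0,0],[0,0,-0.123],4],[[0,0,0],[0,0,-0.123],4],[[0,0,0],[0,0,-0.123],4],[[0,0,0],[0,0,-0.123],4],[[0,0,0],[0,0,-0.123],4],[[0,0,0],[0,0,-0.123],4],[[0,0,0],[0,0,-0.123],4]])

```text
t: 1.65
ee_pos: [183.0, -545.1, 231.3]
ee_rot: [-180.0, -0.0, 82.3]
ft_force: [0.5, -0.0, 0.0]
opening: 39.9
```

Request:
servo_tool(motion=[[[3.69,0.9,0],[0,0,0],4],[[3.69,0.9,0],[0,0,0],4],[[3.69,0.9,0],[0,0,0],4],[[3.69,0.9,0],[0,0,0],4],[[3.69,0.9,0],[0,0,0],4],[[3.69,0.9,0],[0,0,0],4],[[3.69,0.9,0],[0,0,0],4],[[3.69,0.9,0],[0,0,0],4],[[3.69,0.9,0],[0,0,0],4],[[3.69,0.9,0],[0,0,0],4],[[3.69,0.9,0],[0,0,0],4],[[3.69,0.9,0],[0,0,0],4]])

```text
t: 2.65
ee_pos: [352.0, -120.1, 231.7]
ee_rot: [179.9, 0.0, 81.9]
ft_force: [1.2, -0.9, 0.5]
opening: 40.1
```

Request:
servo_tool(motion=[[[3.67,0.89,0.8],[0,0,0],4],[[3.67,0.89,0.8],[0,0,0],4],[[3.67,0.89,0.8],[0,0,0],4],[[3.67,0.89,0.8],[0,0,0],4],[[3.67,0.89,0.8],[0,0,0],4],[[3.67,0.89,0.8],[0,0,0],4],[[3.67,0.89,0.8],[0,0,0],4],[[3.67,0.89,0.8],[0,0,0],4],[[3.67,0.89,0.8],[0,0,0],4],[[3.67,0.89,0.8],[0,0,0],4],[[3.67,0.89,0.8],[0,0,0],4],[[3.67,0.89,0.8],[0,0,0],4]])

```text
t: 3.65
ee_pos: [519.3, 301.5, 134.8]
ee_rot: [180.0, 0.0, 82.0]
ft_force: [0.3, -0.4, 0.9]
opening: 39.9
```

```bash
cat > look.py <<'E'
from h import *
import pickle,sys
tag=sys.argv[1]; x0,y0,w,h=map(int,sys.argv[2:6]); X0,Y0=map(int,sys.argv[6:8])
out=[]
e=monitor.sense(); print(e['ee_pos'],e['ee_rot'],e['opening'],e['ft_force'])
for n,(a,b) in (('scene',(x0,y0)),('top',(X0,Y0))):
    p=vision.read_camera(n); pickle.dump(p,open(n+tag+'.pkl','wb'))
    print(n,proj(p,e['ee_pos']))
    out.append(cv2.resize(p['frame'][b:b+h,a:a+w,::-1],(400,300),interpolation=cv2.INTER_CUBIC))
cv2.imwrite('pics/l'+tag+'.png',np.hstack(out))
E
python3 look.py 1 180 175 80 60 164 188; sleep 1
```

```text
[519.27692227 301.51918451 134.79628381] [1.79989035e+02 2.14051966e-04 8.20000035e+01] 39.933930729572104 [ 0.32412311 -0.35834592  0.8613848 ]
scene [[212.78228254 199.35943566]]
top [[199.72384948 206.78153736]]
```

View pics/l1.png

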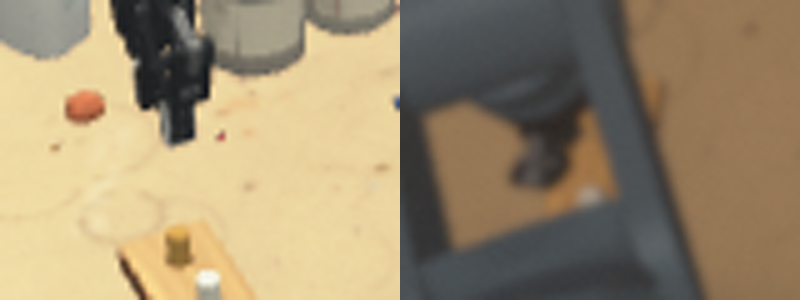

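Request:
servo_tool(motion=[[[0,0,2.5],[0,0,0],4],[[0,0,2.5],[0,0,0],4],[[0,0,1.5],[0,0,0],4],[[0,0,1],[0,0,0],4],[[0,0,0.5],[0,0,0],4],[[0,0,0],[0,0,0],4]])

```text
t: 4.25
ee_pos: [518.4, 298.9, 54.6]
ee_rot: [-179.9, 0.0, 82.0]
ft_force: [-0.7, -0.5, -0.5]
opening: 40.0
```

```bash
python3 look.py 2 180 195 80 60 164 188; sleep 1
```

```text
[518.43938629 298.94846012  54.5977518 ] [-1.79925011e+02  3.99433853e-02  8.19575837e+01] 39.98520213094936 [-0.68112781 -0.54328153 -0.53361913]
scene [[215.2253418 218.3131151]]
top [[204.0409235 210.3000357]]
```

View pics/l2.png

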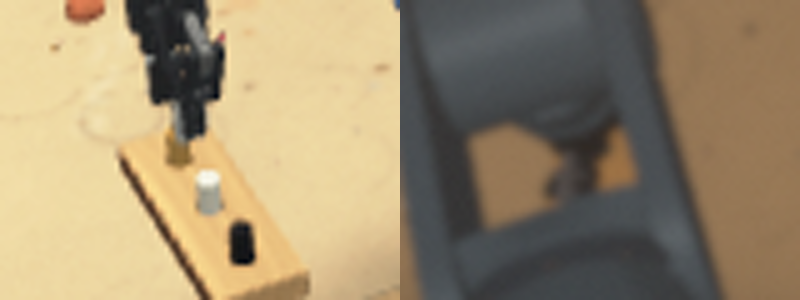

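Request:
servo_tool(motion=[[[0.15,0.05,1],[0,0,0],4],[[0,0,1],[0,0,0],4],[[0,0,0.75],[0,0,0],4],[[0,0,0],[0,0,0],4],[[0,0,0],[0,0,0],4]])

```text
t: 4.77
ee_pos: [518.8, 300.6, 26.8]
ee_rot: [-179.9, 0.1, 82.0]
ft_force: [-0.3, -0.9, -0.2]
opening: 39.7
```

Request:
servo_tool(motion=[[[0,0,0],[0,0,0],1.2],[[0,0,0],[0,0,0],1.2],[[0,0,0],[0,0,0],1.2],[[0,0,0],[0,0,0],1.2],[[0,0,0],[0,0,0],1.2],[[0,0,0],[0,0,0],1.2]], force=40)

```text
t: 5.27
ee_pos: [520.0, 301.0, 28.2]
ee_rot: [180.0, -0.0, 82.0]
ft_force: [0.4, 0.1, 1.9]
opening: 13.4
```

```bash
python3 look.py 3 180 195 80 60 164 188; sleep 1
```

```text
[519.95262231 301.00045826  28.23056693] [ 1.79958300e+02 -2.22609030e-02  8.19770806e+01] 13.404813678027597 [0.40458869 0.12071446 1.86335835]
scene [[214.99720172 224.3271171 ]]
top [[204.49474544 210.8463455 ]]
```

View pics/l3.png

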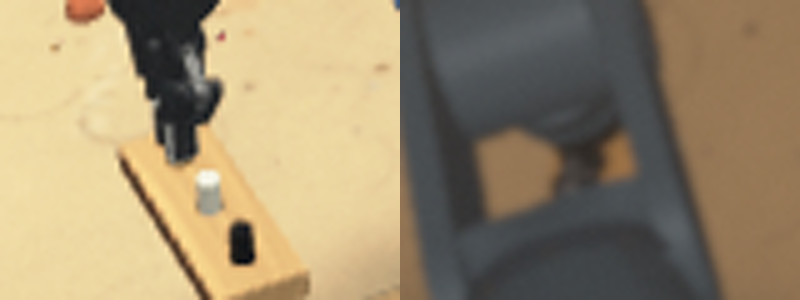

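Request:
servo_tool(motion=[[[0,0,0],[0,0,0],1.2],[[0,0,0],[0,0,0],1.2],[[0,0,0],[0,0,0],1.2]])

```text
t: 5.62
ee_pos: [520.0, 301.0, 28.2]
ee_rot: [180.0, -0.0, 82.0]
ft_force: [-0.3, 0.4, 4.7]
opening: 13.3
```

```bash
python3 - <<'E'
from h import *
e=monitor.sense();print(e['ee_pos'],e['opening'],e['ft_force'],e['torque'])
import pickle
p=pickle.load(open('scene3.pkl','rb'))
cv2.imwrite('pics/z3.png',cv2.resize(p['frame'][205:241,195:243,::-1],(800,600),interpolation=cv2.INTER_CUBIC))
p=pickle.load(open('scene2.pkl','rb'))
cv2.imwrite('pics/z2.png',cv2.resize(p['frame'][205:241,195:243,::-1],(800,600),interpolation=cv2.INTER_CUBIC))
E
sleep 1
```

```text
[519.9929956  301.00925257  28.20995741] 13.259241823467605 [-0.31988602  0.35241534  4.69062872] [ 0.05770699 -0.02931006  0.011764  ]
```

View pics/z3.png

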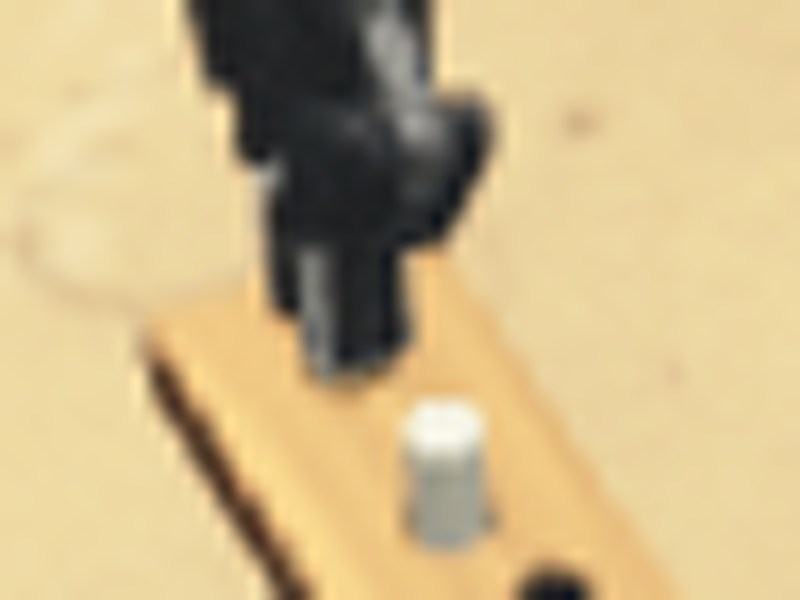

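View pics/z2.png

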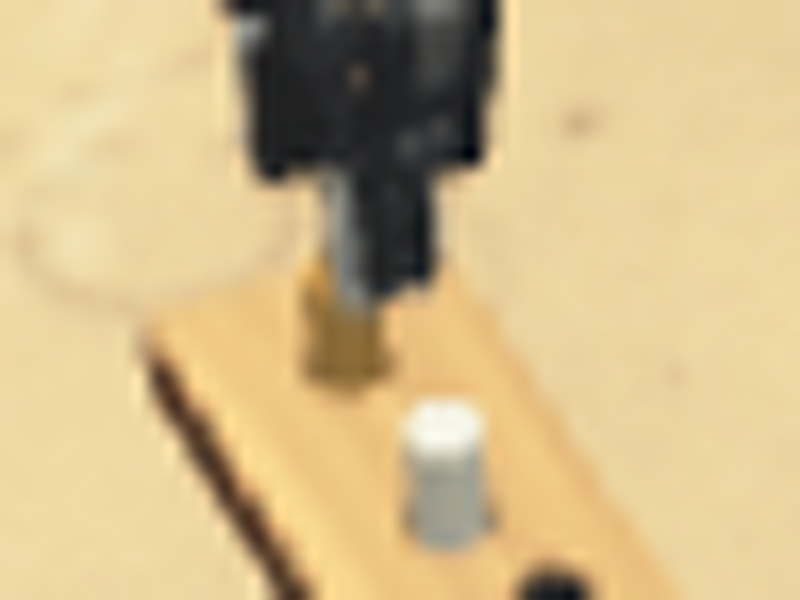

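Request:
servo_tool(motion=[[[0,0,-0.5],[0,0,0],1.2],[[0,0,-0.5],[0,0,0],1.2],[[0,0,-1],[0,0,0],1.2],[[0,0,-2],[0,0,0],1.2],[[0,0,-3],[0,0,0],1.2],[[0,0,0],[0,0,0],1.2]])

```text
t: 6.12
ee_pos: [523.1, 302.2, 104.2]
ee_rot: [179.5, -0.2, 82.0]
ft_force: [1.5, 0.9, 1.2]
opening: 13.1
```

```bash
python3 look.py 4 185 175 60 45 164 188; sleep 1
```

```text
[523.11172312 302.22652241 104.20163391] [179.53325282  -0.23763179  81.99190801] 13.131711332176323 [1.54099455 0.89965238 1.15730825]
scene [[212.66919041 206.29808133]]
top [[200.92460456 206.88815808]]
```

View pics/l4.png

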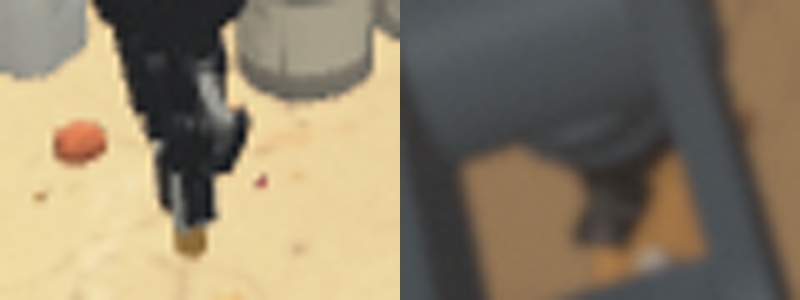

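Request:
servo_tool(motion=[[[0,0,0],[0,0,-0.105],1.2],[[-1.65,0.19,0],[0,0,0],1.2],[[-3.3,0.38,0],[0,0,0],1.2],[[-3.3,0.38,0],[0,0,0],1.2],[[-3.3,0.38,0],[0,0,0],1.2],[[-3.3,0.38,0],[0,0,0],1.2],[[-3.3,0.38,0],[0,0,0],1.2],[[-3.3,0.38,0],[0,0,0],1.2],[[-3.3,0.38,0],[0,0,0],1.2],[[-3.3,0.38,0],[0,0,0],1.2],[[-1.65,0.19,0],[0,0,0],1.2],[[0,0,0],[0,0,0],1.2]])

```text
t: 7.22
ee_pos: [543.0, -0.6, 97.0]
ee_rot: [-179.9, 0.0, 87.8]
ft_force: [0.0, 0.4, -0.7]
opening: 13.2
```

Request:
servo_tool(motion=[[[0,0,0],[0,0,0],1.2],[[0,0,0],[0,0,0],1.2]])

```text
t: 7.38
ee_pos: [542.6, 3.6, 97.0]
ee_rot: [-179.9, -0.0, 88.0]
ft_force: [0.5, 0.2, -1.2]
opening: 13.0
```

```bash
python3 look.py 5 250 158 60 45 268 180; sleep 1
```

```text
[542.58368236   3.58914057  97.04239249] [-1.79900262e+02 -4.02738667e-02  8.79888129e+01] 12.971078140564664 [ 0.47165743  0.1614629  -1.18184971]
scene [[280.67197925 176.92922085]]
top [[294.20934565 200.28536211]]
```

View pics/l5.png

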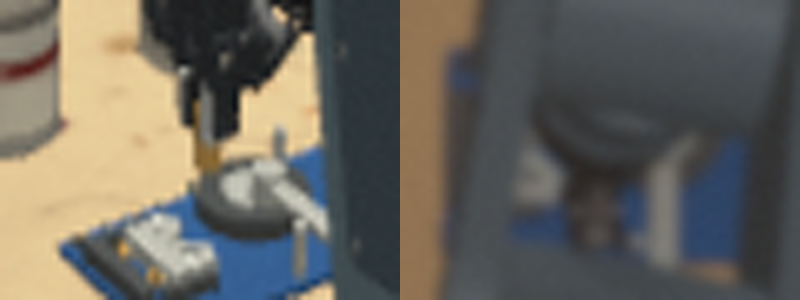

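```bash
python3 - <<'E'
from h import *
import pickle
p=pickle.load(open('scene5.pkl','rb')); c=cloud(p)
hsv=cv2.cvtColor(p['frame'],cv2.COLOR_RGB2HSV).astype(int); h,s,v=np.moveaxis(hsv,2,0)
for lo in (60,):
    for r in range(172,189):
        print(r,[(int(x),tuple(p['frame'][r,x]),tuple(c[r,x].round().astype(int)) ) for x in range(277,286) if s[r,x]>110 and 10<h[r,x]<28])
for z in (75,97,115): print(z,proj(p,[[542.6,3.6,z]]))
cv2.imwrite('pics/z5.png',cv2.resize(p['frame'][162:194,260:304,::-1],(800,582),interpolation=cv2.INTER_NEAREST))
E
sleep 1
```

```text
172 []
173 [(279, (np.uint8(105), np.uint8(84), np.uint8(49)), (np.int64(548), np.int64(7), np.int64(113)))]
174 [(279, (np.uint8(119), np.uint8(94), np.uint8(53)), (np.int64(545), np.int64(9), np.int64(111)))]
175 [(279, (np.uint8(102), np.uint8(81), np.uint8(45)), (np.int64(545), np.int64(10), np.int64(106)))]
176 [(279, (np.uint8(96), np.uint8(76), np.uint8(43)), (np.int64(542), np.int64(12), np.int64(105)))]
177 [(279, (np.uint8(108), np.uint8(87), np.uint8(53)), (np.int64(543), np.int64(11), np.int64(99)))]
178 [(279, (np.uint8(117), np.uint8(95), np.uint8(61)), (np.int64(540), np.int64(13), np.int64(98)))]
179 [(279, (np.uint8(133), np.uint8(106), np.uint8(65)), (np.int64(544), np.int64(10), np.int64(90)))]
180 [(279, (np.uint8(141), np.uint8(111), np.uint8(67)), (np.int64(544), np.int64(10), np.int64(85))), (280, (np.uint8(130), np.uint8(101), np.uint8(57)), (np.int64(538), np.int64(10), np.int64(88))), (281, (np.uint8(134), np.uint8(109), np.uint8(71)), (np.int64(537), np.int64(6), np.int64(88))), (282, (np.uint8(134), np.uint8(106), np.uint8(64)), (np.int64(533), np.int64(5)
[... 537 characters left out ...]
 np.uint8(101), np.uint8(52)), (np.int64(540), np.int64(8), np.int64(78))), (281, (np.uint8(136), np.uint8(104), np.uint8(53)), (np.int64(538), np.int64(5), np.int64(77))), (282, (np.uint8(134), np.uint8(103), np.uint8(53)), (np.int64(535), np.int64(2), np.int64(78)))]
183 [(280, (np.uint8(130), np.uint8(104), np.uint8(64)), (np.int64(543), np.int64(6), np.int64(71))), (281, (np.uint8(118), np.uint8(99), np.uint8(64)), (np.int64(538), np.int64(5), np.int64(73))), (282, (np.uint8(117), np.uint8(98), np.uint8(65)), (np.int64(590), np.int64(-41), np.int64(27)))]
184 []
185 []
186 []
187 []
188 []
75 [[280.54967735 181.8881347 ]]
97 [[280.66673181 176.9378039 ]]
115 [[280.76404587 172.82862937]]
```

View pics/z5.png

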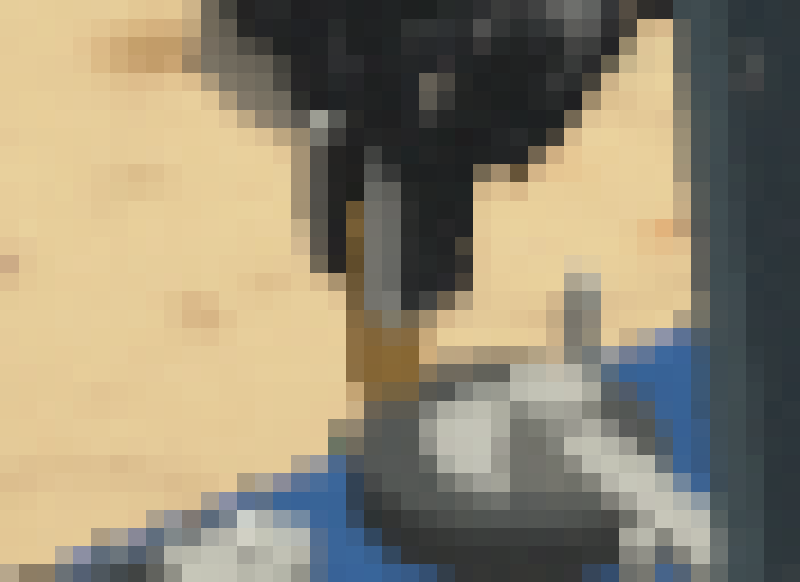

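Request:
servo_tool(motion=[[[0.05,0.25,0],[0,0,0],1.2],[[0,0.25,0.5],[0,0,0],1.2],[[0,0,1.5],[0,0,0],1.2],[[0,0,1.5],[0,0,0],1.2],[[0,0,0.6],[0,0,0],1.2],[[0,0,0],[0,0,0],1.2],[[0,0,0],[0,0,0],1.2],[[0,0,0],[0,0,0],1.2]])

```text
t: 8.15
ee_pos: [549.0, 3.3, 57.4]
ee_rot: [179.9, 0.0, 88.0]
ft_force: [-0.1, 0.2, -0.5]
opening: 12.9
```

```bash
python3 look.py 6 250 158 60 45 268 180
python3 - <<'E'
import pickle,cv2
p=pickle.load(open('scene6.pkl','rb'))
cv2.imwrite('pics/z6.png',cv2.resize(p['frame'][170:202,260:304,::-1],(800,582),interpolation=cv2.INTER_NEAREST))
E
sleep 1
```

```text
[549.01954822   3.26220533  57.41096084] [1.79943696e+02 8.62337319e-03 8.80110442e+01] 12.918981288470794 [-0.13997684  0.2096183  -0.51371561]
scene [[279.49663526 184.97522284]]
top [[293.13801475 200.17844623]]
```

View pics/z6.png

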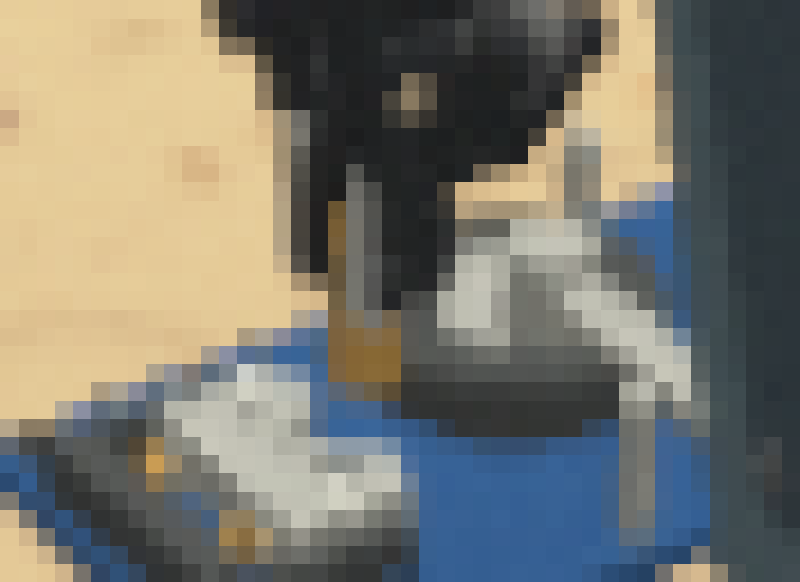

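View pics/l6.png

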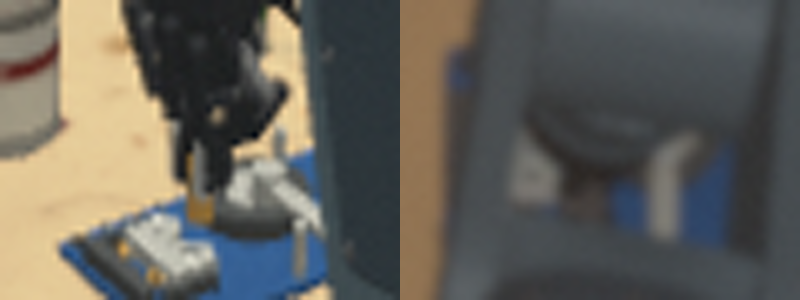

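```bash
cat > ov2.py <<'E'
from h import *
import pickle,sys
tag=sys.argv[1];px,py,yaw,bx,by,bz=map(float,sys.argv[2:8]); a=np.radians(yaw); R=np.array([[np.cos(a),-np.sin(a)],[np.sin(a),np.cos(a)]])
def W(x,y,z): return np.r_[R@[x,y]+[px,py],z]
t=np.linspace(0,2*np.pi,60)
C=[([W(14+34*np.cos(k),34*np.sin(k),z) for k in t],(0,255,255)) for z in(30,)]
C+=[([W(-20,49.3,26),W(-15.5,49.3,26),W(0,48+16.8,26),W(15.5,49.3,26),W(20,49.3,26)],(0,255,255)),([W(-95,7,46),W(0,7,46)],(0,255,255)),([W(-95,-7,46),W(0,-7,46)],(0,255,255))]
C+=[([W(sx,sy,10) for sx,sy in [(-55,-125),(55,-125),(55,110),(-55,110),(-55,-125)]],(0,255,255))]
C+=[([np.r_[bx+8*np.cos(k),by+8*np.sin(k),bz+z] for k in t],(0,0,255)) for z in (0,40)]
n,(x0,y0,w,h)='scene',(252,160,64,48)
p=pickle.load(open(n+tag+'.pkl','rb'))
im=cv2.resize(p['frame'][y0:y0+h,x0:x0+w,::-1],(800,600),interpolation=cv2.INTER_CUBIC)
for c,col in C: cv2.polylines(im,[np.round((proj(p,c)-[x0-.5,y0-.5])*12.5).astype(np.int32)],False,col,1)
cv2.imwrite(f'pics/{sys.argv[8]}.png',im)
E
python3 ov2.py 6 545.8 -44 -2 549 3.3 35.2 o6; sleep 1
```

```text
(no output)
```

View pics/o6.png

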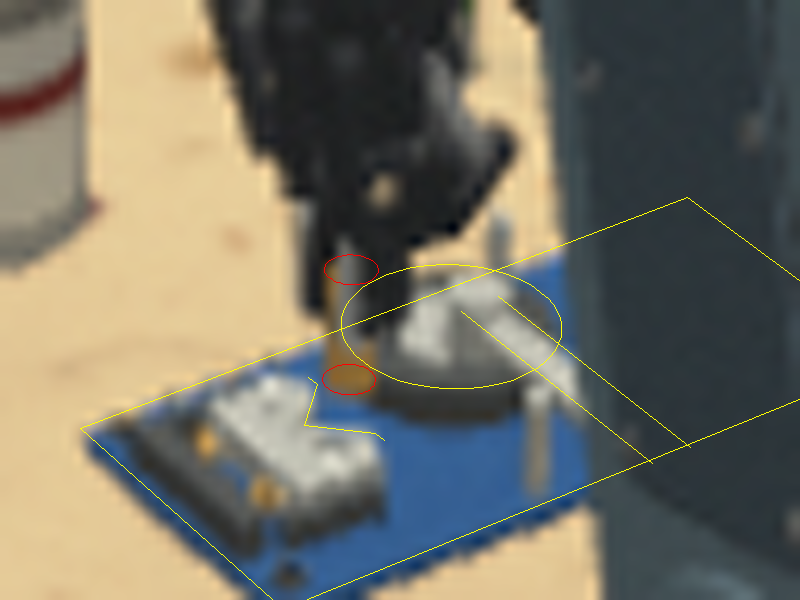

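Request:
servo_tool(motion=[[[0.25,-0.2,0],[0,0,0],1.2],[[0,0,0.4],[0,0,0],1.2],[[0,0,0.4],[0,0,0],1.2],[[0,0,0.4],[0,0,0],1.2],[[0,0,0],[0,0,0],1.2],[[0,0,0],[0,0,0],1.2]])

```text
t: 8.75
ee_pos: [546.1, 5.8, 44.2]
ee_rot: [-179.9, -0.0, 88.0]
ft_force: [-0.3, -0.6, -0.5]
opening: 13.1
```

```bash
python3 look.py 7 250 158 60 45 268 180; python3 ov2.py 7 544.5 -41.5 -1.5 547 5.5 23 o7; sleep 1
```

```text
[546.0685001    5.79330231  44.22820261] [-1.79936760e+02 -1.10562751e-02  8.79899913e+01] 13.073436631493887 [-0.28787405 -0.59614718 -0.48596014]
scene [[279.36768845 188.44842986]]
top [[292.04907783 201.65133833]]
```

View pics/o7.png

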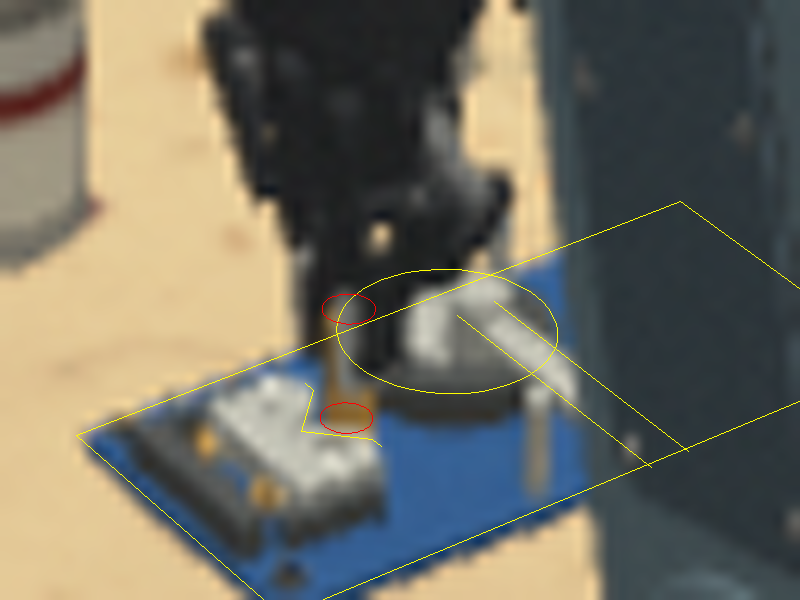

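Request:
servo_tool(motion=[[[0,0,0.4],[0,0,0],1.2],[[0,0,0.4],[0,0,0],1.2],[[0,0,0.3],[0,0,0],1.2],[[0,0,0],[0,0,0],1.2],[[0,0,0],[0,0,0],1.2]])

```text
t: 9.27
ee_pos: [546.2, 5.8, 33.4]
ee_rot: [-180.0, -0.0, 88.0]
ft_force: [-0.8, 0.6, 0.3]
opening: 13.5
```

Request:
servo_tool(motion=[[[0,0,0.1],[0,0,0],1.2],[[0,0,0.1],[0,0,0],1.2],[[0,0,0],[0,0,0],1.2]])

```text
t: 9.52
ee_pos: [546.8, 5.7, 32.2]
ee_rot: [180.0, 0.0, 88.0]
ft_force: [-0.8, -0.1, 3.3]
opening: 13.5
```

```bash
python3 look.py 8 250 158 60 45 268 180; python3 ov2.py 8 544.5 -41.5 -1.5 546 5.8 10 o8; sleep 1
```

```text
[546.76219606   5.6866253   32.20718335] [1.79977261e+02 5.20866272e-03 8.79958918e+01] 13.546414578228784 [-0.75199452 -0.1009034   3.30731393]
scene [[279.22254213 190.96650548]]
top [[291.76159154 201.97425859]]
```

View pics/o8.png

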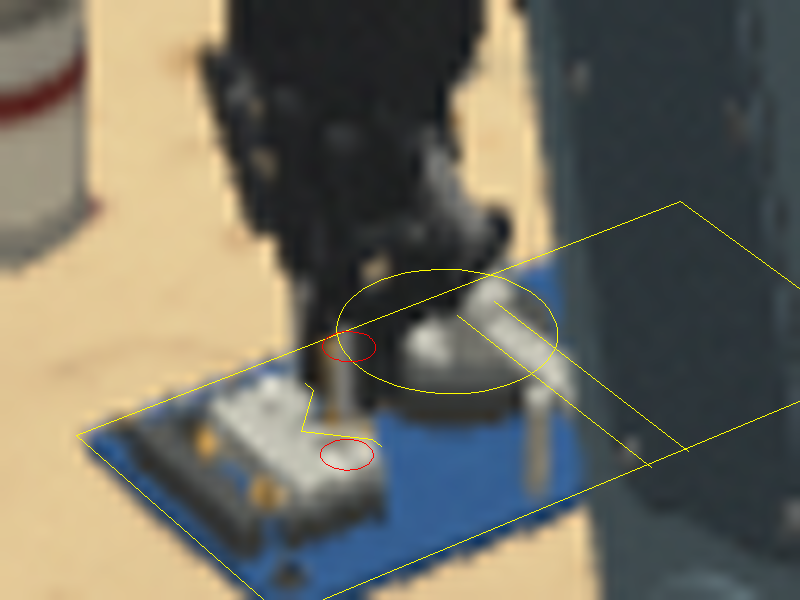

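Request:
servo_tool(motion=[[[0,0,0],[0,0,0],1.8],[[0,0,0],[0,0,0],2.2],[[0,0,0],[0,0,0],2.6],[[0,0,0],[0,0,0],3],[[0,0,0],[0,0,0],3]])

```text
t: 10.03
ee_pos: [546.5, 5.7, 31.7]
ee_rot: [-180.0, -0.0, 88.0]
ft_force: [-0.0, 0.2, 0.4]
opening: 30.1
```

Request:
servo_tool(motion=[[[0,0,-0.5],[0,0,0],3],[[0,0,-1],[0,0,0],3],[[0,0,-2],[0,0,0],3],[[0,0,-2],[0,0,0],3],[[0,0,-2],[0,0,0],3],[[0,0,-1],[0,0,0],3],[[0,0,0],[0,0,0],3]])

```text
t: 10.62
ee_pos: [548.7, 5.4, 120.3]
ee_rot: [179.7, 0.1, 88.0]
ft_force: [1.5, -0.0, 0.0]
opening: 29.7
```

```bash
python3 look.py 9 250 158 60 45 268 180; python3 ov2.py 9 544.5 -41.5 -1.5 546.5 5.8 10 o9; sleep 1
```

```text
[548.72305676   5.36069367 120.26579636] [1.79654127e+02 5.91914662e-02 8.80023761e+01] 29.730506907602756 [ 1.49607757 -0.00764272  0.03048221]
scene [[279.40061807 171.03689984]]
top [[294.28990768 197.26029711]]
```

View pics/o9.png

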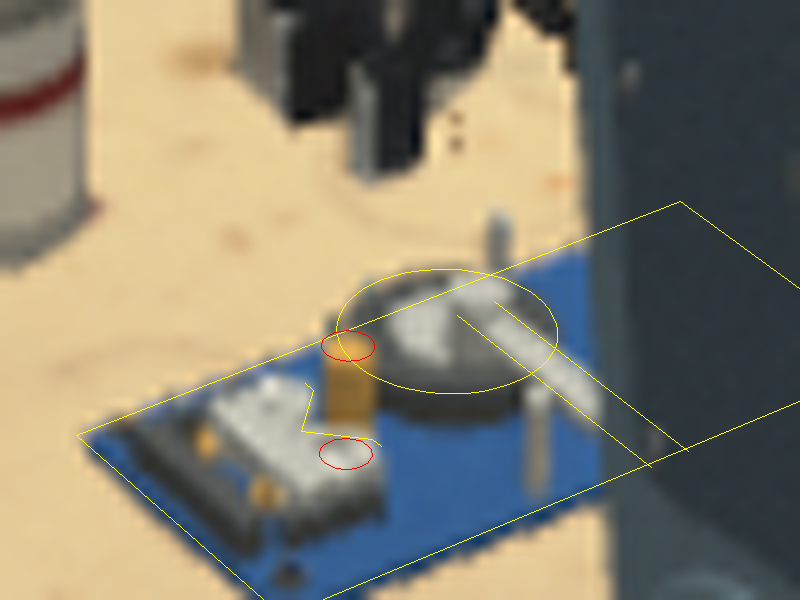

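```bash
python3 - <<'E'
from h import *
import pickle
p=pickle.load(open('scene0.pkl','rb'));print(rayz(p,[[305.6,187.9],[305.3,188.2]],82.))
f=cv2.cvtColor(p['frame'],cv2.COLOR_RGB2HSV).astype(int)
p=pickle.load(open('top0.pkl','rb'));print(rayz(p,[[308,228.8],[308,229.2]],82.))
p=pickle.load(open('scene9.pkl','rb')); print(proj(p,[[546.5,5.8,50]])) 
# brass blob now via top camera
q=vision.read_camera('top');cv2.imwrite('pics/t9.png',cv2.resize(q['frame'][180:240,268:348,::-1],(800,600),interpolation=cv2.INTER_CUBIC));print(proj(q,[[546.5,5.8,50],[548.7,5.4,120]]))
E
sleep 1
```

```text
[[450.68354021 -40.01056436  82.        ]
 [449.84440687 -37.90813488  82.        ]]
[[451.52572723 -39.99790402  82.        ]
 [450.23862045 -39.95742069  82.        ]]
[[279.32477015 187.13337625]]
[[292.19662692 201.26778895]
 [294.26979243 197.2809857 ]]
```

View pics/t9.png

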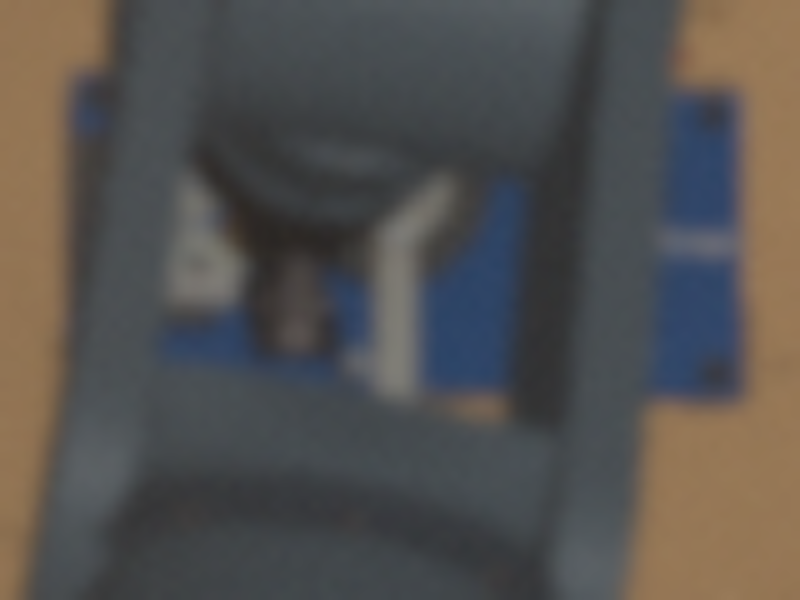

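Request:
servo_tool(motion=[[[0,0,-1],[0,0,0.12],4],[[0,0,0],[0,0,0.12],4],[[0,0,0],[0,0,0.12],4],[[0,0,0],[0,0,0.12],4],[[0,0,0],[0,0,0.12],4],[[0,0,0],[0,0,0.12],4],[[0,0,0],[0,0,0.12],4],[[0,0,0],[0,0,0.12],4],[[0,0,0],[0,0,0.12],4],[[0,0,0],[0,0,0.12],4],[[0,0,0],[0,0,0.12],4],[[0,0,0],[0,0,0.12],4]])

```text
t: 11.77
ee_pos: [545.3, 6.0, 124.9]
ee_rot: [-179.9, 0.2, 5.1]
ft_force: [0.3, 0.1, 0.5]
opening: 39.7
```

Request:
servo_tool(motion=[[[0,0,0],[0,0,0.096],4],[[-2,0.9,0],[0,0,0],4],[[-2,0.9,0],[0,0,0],4],[[-2,0.9,0],[0,0,0],4],[[-2,0.9,0],[0,0,0],4],[[-1.8,0.9,0],[0,0,0],4],[[0,0,0],[0,0,0],4],[[0,0,0],[0,0,0],4]])

```text
t: 12.43
ee_pos: [447.4, -39.2, 125.7]
ee_rot: [-180.0, 0.1, -0.1]
ft_force: [-0.2, -0.4, 0.0]
opening: 40.0
```

```bash
python3 look.py 10 270 155 60 45 278 195; sleep 1
```

```text
[447.35227681 -39.23292328 125.69826552] [-1.79953864e+02  1.05817019e-01 -9.86320221e-02] 39.97808847747582 [-0.23504945 -0.39757081  0.02301058]
scene [[306.68725537 178.27633765]]
top [[309.60998479 229.03362251]]
```

View pics/l10.png

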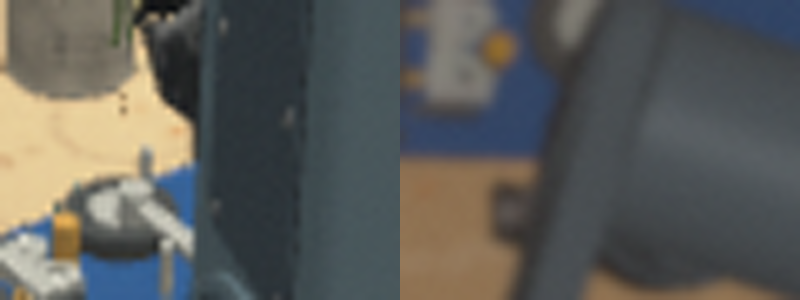

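Request:
servo_tool(motion=[[[0.3,0.08,0.5],[0,0,0],4],[[0,0,1.5],[0,0,0],4],[[0,0,1.5],[0,0,0],4],[[0,0,1.5],[0,0,0],4],[[0,0,1],[0,0,0],4],[[0,0,0.7],[0,0,0],4],[[0,0,0.4],[0,0,0],4],[[0,0,0],[0,0,0],4],[[0,0,0],[0,0,0],4]])

```text
t: 13.28
ee_pos: [451.8, -40.1, 56.0]
ee_rot: [180.0, -0.0, -0.0]
ft_force: [0.2, 1.0, -0.0]
opening: 40.1
```

Request:
servo_tool(motion=[[[0,0,0],[0,0,0],1.6],[[0,0,0],[0,0,0],1.6],[[0,0,0],[0,0,0],1.6],[[0,0,0],[0,0,0],1.6],[[0,0,0],[0,0,0],1.6],[[0,0,0],[0,0,0],1.6]], force=25)

```text
t: 13.78
ee_pos: [452.2, -40.6, 56.6]
ee_rot: [179.9, -0.1, -0.0]
ft_force: [-1.3, -3.6, 6.9]
opening: 19.1
```

Request:
servo_tool(motion=[[[0.003,0.746,0],[0,0,-0.0785],1.6],[[0.003,0.746,0],[0,0,-0.0785],1.6],[[0.003,0.746,0],[0,0,-0.0785],1.6],[[0.003,0.746,0],[0,0,-0.0785],1.6],[[0.003,0.746,0],[0,0,-0.0785],1.6],[[0,0,0],[0,0,0],1.6]], force=30)

```text
t: 14.28
ee_pos: [457.8, -77.5, 56.5]
ee_rot: [180.0, -0.0, 22.7]
ft_force: [-2.8, 0.6, 9.9]
opening: 19.0
```

Request:
servo_tool(motion=[[[0.003,0.746,0],[0,0,-0.0785],1.6],[[0.003,0.746,0],[0,0,-0.0785],1.6],[[0.003,0.746,0],[0,0,-0.0785],1.6],[[0.003,0.746,0],[0,0,-0.0785],1.6],[[0.003,0.746,0],[0,0,-0.0785],1.6],[[0.003,0.746,0],[0,0,-0.0785],1.6],[[0.003,0.746,0],[0,0,-0.0785],1.6],[[0,0,0],[0,0,0],1.6],[[0,0,0],[0,0,0],1.6]])

```text
t: 15.03
ee_pos: [488.0, -119.1, 56.5]
ee_rot: [180.0, 0.1, 54.0]
ft_force: [-4.8, -3.6, 10.2]
opening: 18.6
```

```bash
python3 look.py 11 255 160 60 45 278 190; sleep 1
```

```text
[ 487.99360628 -119.1147538    56.53578969] [1.79985002e+02 5.46484024e-02 5.39576910e+01] 18.632455223167845 [-4.8326456 -3.6425365 10.1623167]
scene [[315.02163403 181.97658825]]
top [[330.53002776 218.10381165]]
```

View pics/l11.png

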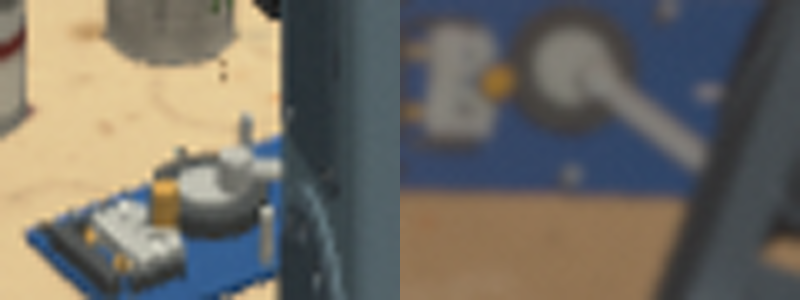

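Request:
servo_tool(motion=[[[0,0.746,0],[0,0,-0.0785],1.6],[[0,0.746,0],[0,0,-0.0785],1.6],[[0,0.746,0],[0,0,-0.0785],1.6],[[0,0.746,0],[0,0,-0.0785],1.6],[[0,0.746,0],[0,0,-0.0785],1.6],[[0,0.746,0],[0,0,-0.0785],1.6],[[0,0.746,0],[0,0,-0.0785],1.6],[[0,0.746,0],[0,0,-0.0785],1.6],[[0,0,0],[0,0,0],1.6],[[0,0,0],[0,0,0],1.6],[[0,0,0],[0,0,0],1.6]])

```text
t: 16.05
ee_pos: [543.2, -139.7, 56.6]
ee_rot: [180.0, 0.1, 89.8]
ft_force: [-3.9, -4.4, 6.2]
opening: 18.8
```

```bash
python3 look.py 12 255 160 60 45 278 190; sleep 1
```

```text
[ 543.18550203 -139.66531373   56.60364082] [1.79961070e+02 9.90213553e-02 8.98297144e+01] 18.82240146507278 [-3.88824574 -4.37113373  6.19473285]
scene [[309.71285647 173.83527323]]
top [[335.993335  201.5292046]]
```

View pics/l12.png

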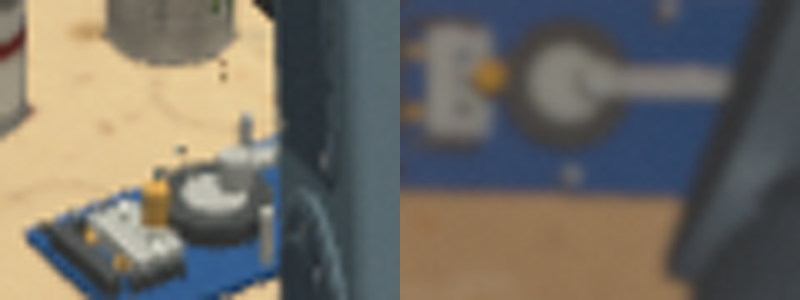

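```bash
python3 - <<'E'
from h import *
p=vision.read_camera('scene'); cv2.imwrite('pics/fin.png',cv2.resize(p['frame'][172:202,262:302,::-1],(800,600),interpolation=cv2.INTER_CUBIC))
c=cloud(p); hsv=cv2.cvtColor(p['frame'],cv2.COLOR_RGB2HSV).astype(int); h,s,v=np.moveaxis(hsv,2,0)
m=np.zeros_like(h,bool); m[180:200,270:285]=True
m&=(s>110)&(h>10)&(h<28)
for r in range(180,200):
    x=np.where(m[r])[0]; print(r,x, c[r,x].mean(0).round(1) if len(x) else '')
e=monitor.sense();print(e['t'],e['ee_pos'],e['ft_force'],e['opening'])
E
sleep 1
```

```text
180 [] 
181 [] 
182 [] 
183 [] 
184 [] 
185 [] 
186 [] 
187 [276 277 278 279] [554.5   8.4  47.2]
188 [277 278 279] [544.9  13.2  49.9]
189 [277 278 279] [542.5  14.9  47.4]
190 [277 278 279] [543.5  14.1  41.9]
191 [277 278 279] [540.5  16.3  40. ]
192 [277 278 279] [542.7  14.5  33.4]
193 [277 278 279] [545.   12.7  26.7]
194 [] 
195 [] 
196 [] 
197 [] 
198 [] 
199 [272 273] [534.1  46.3  19.3]
16.2 [ 543.04163505 -139.65472168   56.59885422] [-3.09722169 -5.23421862  7.19881365] 18.66290055707041
```

View pics/fin.png

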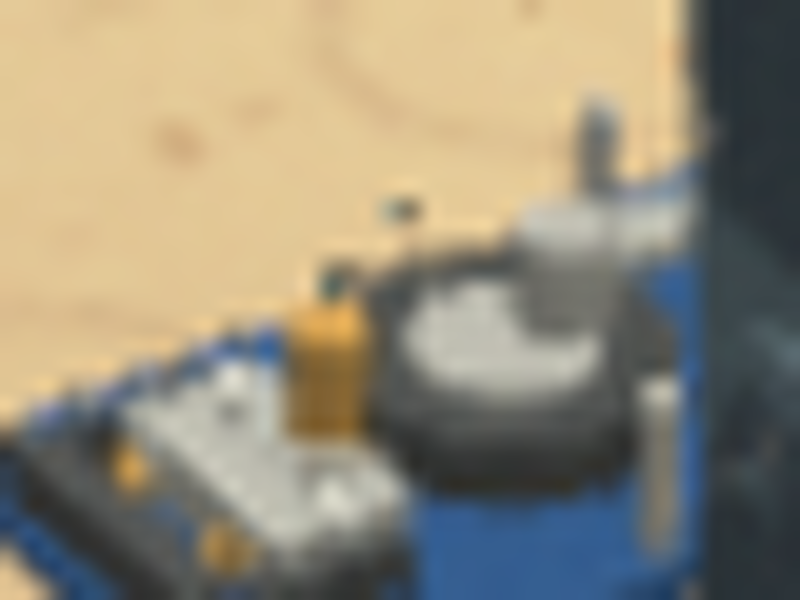

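The blank stands upright (px 277–279, top at row 187). It sits in the V with the cam against it, and the lever points along the white line.

```bash
python3 -c "
from cell import hand_in
print(hand_in())"
```

```text
the job is handed in; nothing more can be done
None
```

I stood the brass blank upright in the vise gap and let go of it. Then I gripped the red handle, swung the lever to about 90° and handed in at about t = 16 s while still holding it. No verdict was reported.

**Last checks:**
- **Lever:** the handle's travel gives about 90°. In the top view the arm lies along the vise's -y; it and the robot hide the white line itself.
- **Blank:** the pictures show it upright and seated in the V with the cam against it, moved about 7 mm from where I set it down. I could not measure the pressing force directly.
- **Handle:** still gripped at an opening of about 19 mm. The wrist reads about 5 N sideways and 7 N up.
- **Other things:** the white and black blanks were in their pockets just after the lift, in the last picture that shows them. I did not check the things lying around again at the end, but the arm met no unexpected force.

**What disagreed:**
- The opening read about 13 mm while holding the 16 mm blank, although it was held and placed correctly.
- The two cameras differed by 2–3 mm on the vise's position. I went mainly by the scene camera, which agreed with the arm to about 1 mm.

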